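Clamp the brass contact pin in its test chuck

TASK

Two identical small fixture chucks are bolted to the electronics bench, each with a pin standing loose between its open jaws. Take the knurled sleeve of the chuck that holds the brass pin and turn it clockwise, seen from above, until the three jaws have closed tight on the pin and it stands upright and centred, then let go. Do not lift the pin out, and leave the other chuck, with the black plastic pin, as it is.

Things in the scene. Friction and masses are not known exactly. Their poses are not given: they have to be found in the camera images.
- clamp_grip (a point): centre of the round silver knurled sleeve of the chuck with the brass pin, on its vertical axis, 47 mm above the bench. Sleeve: 50 mm in diameter, 30 to 64 mm above the bench; grip it across its diameter at any yaw. Below it a 46 mm neck and a fixed grey foot, 96 mm across, 18 mm high. Three steel jaws rise from it to 73 mm, the pin's tip to 88 mm, so both go between the fingers. z is up.
- clamp_sleeve (a joint): turn of that sleeve, rad: 0 open, starts 0 to 0.2, grows clockwise seen from above; 1 rad moves all three jaws 5 mm inward. They meet the pin at about 0.9, then it stiffens; hard stop at 1.2. Takes 0.35 N m, 0.6 at 0.95, 1 N m near the stop; let go, it stays but for springing back up to 0.1. Red mark on its rim is over the red mark on the foot at 0.
- brass_pin_mid (a point): middle of the loose brass pin: upright, 14 mm in diameter, 58 mm high, with a 20 mm wide disc head above the jaws and a small tip, standing on the chuck's inner floor 30 mm above the bench, at the start up to 3 mm off the chuck's axis; this point is 22 mm above its foot. z is up along the pin.
- spare_sleeve (a joint): turn of the sleeve of the other, identical chuck, which holds a black plastic pin of the same size; to be left as it is. It stands at least 170 mm from the first (between centres), to its left or right. Same meaning of values; it starts between 0 and 0.2.

How it is judged:
By the outcome, as a careful person would: the job done as asked, in the order asked, and still so for the second after the job is handed in, with the robot touching nothing.
It also fails if it takes over 32 s, if anything falls off the work surface, if the arm or the gripper's body presses on something with over 40 N, if the wrist force passes 120 N, or if a joint passes its speed limit or range.

ROBOT

A 6-joint arm with a two-finger parallel gripper is mounted at the origin on the work surface. World frame = base frame: x ahead of the robot, y to its left, z up, the work surface at z = 0. Lengths are in m, angles in rad, forces in N, time in s.
With the tool pointing down it reaches from about 0.375 to 0.9 m from the base axis. Payload 3.1 kg.
Tool frame: the origin (TCP) lies midway between the tips of the shut fingers; the grasp point (between the pads) lies 19 mm behind it; z points along the fingers, y is the line along which they close (so a half turn about z gives the same grasp; the last joint's range is limited). The gripper opens to 87 mm and grips with 3 to 60 N. Pads are 19 mm wide; open, the fingers measure 117 mm over their backs; the gripper's body (75 mm by 190 mm) begins 51 mm behind the grasp point.
Start: joints at [1.058, 0.527, 1.433, -0, 1.181, -0.178], TCP at [0.205, 0.59, 0.223] pointing down, gripper open.
Joint ranges: [-3.08, 3.08], [-0.75, 2.2], [0.22, 2.44], [-1.43, 4.57], [0, 2.65], [-2.85, 2.85]. Speed limits (rad/s): [2.79, 2.79, 3.14, 3.14, 3.14, 3.14].

INTERFACE

Orientations are given as a unit quaternion [x, y, z, w].
In Python, from rig import get_obs, cams, job gives the robot as it stands.
- The arm moves only by the tool servo_tool, never from a script. Its argument "moves" is text: rows parted by semicolons, each of 5 numbers parted by spaces: the shift along the tool's x, y, z in m, then the turn about the tool's z in degrees, then the finger opening in m, from 0 to 0.087. In form: dx dy dz spin claw; .... A call has 1 to 10 rows; each row is the pose to reach, as a shift and turn from the pose commanded when the call began, along the tool's axes at that moment; what a row does not reach only later rows make up. A row lasts 1/12 s, in which the tool goes at most 41.7 mm and 7.16 degrees, less where a joint would pass 70% of its speed; a pose out of reach is approached as far as the arm can. A call with a gripper value outside its range is refused whole. The fingers move at their own pace and stop on an object; "grip_force" is the grip in N (left out, the last holds). Time passes only in rows, so rows that repeat a pose let the fingers close. It gives the time, the measured TCP pose, the force, the opening and the grip force at its end, in the units of the state.
- get_obs(): the state, without advancing time (a new reading comes with each control period).
- cams.camera(name): name is "scene" or "top" or "wrist"; returns the picture (420x560x3 uint8, blue, green, red); there is no depth.
- cams.camera_model(name): a dict with "fx", "fy", "cx", "cy" (pixels), "R" (3x3) and "t" (3): a world point X has camera coordinates R X + t. Camera axes: x right, y down, z forward; pixel columns grow to the right and rows downward; lengths in m; the calibration is good to about 2 mm. A picture is of the moment at which its call begins: read the wrist's pose just before it. camera_model takes no time and is no camera call; for the wrist camera it gives the pose at the moment of the call.
- job.hand_in(): hands the job in; it is judged then, once.
The state is a dict: "time": time; "q": joint angles; "joint_velocities": joint speeds; "joint_torque": joint torques, N m; "position": TCP position; "tool_rot": TCP orientation; "ft_force": force on the tool from outside, world axes, zero at the start; "moment": the same for the moment, N m; "grip_width": finger opening in m; "grip_force": force on a finger pad.
Only numpy, scipy, OpenCV 4.12 (cv2) and the standard library are available. Lean on these libraries where they do the work, as an engineer would, in place of code of your own. Each camera call takes 0.05 s, during which the arm holds its last target. There are 200 camera calls.

## Working session

There is one attempt and no reset: what is moved stays moved. The work goes in short steps, Python scripts to look and compute and a tool call to move; the robot and the scene stay as the last step left them, time stands still between calls to the robot, and variables do not carry over. Pictures are saved under pics/ and viewed, at most 10 in all, crops included, and the job is handed in when it is done.

Besides the shell and the picture viewer there is one more tool, called after ">>>" as name(argument=value, ...) on one line, values as JSON. servo_tool: Moves the arm, as the interface text tells. Its arguments: {"type":"object","properties":{"moves":{"type":"string"},"grip_force":{"type":"number"}},"required":["moves"]}

```bash
mkdir -p pics; ls; python3 - <<'E'
from rig import get_obs,cams
import cv2,numpy as np
o=get_obs();print(o)
a=cams.camera("top");b=cams.camera("scene")
cv2.imwrite("pics/top0.png",a);cv2.imwrite("pics/scene0.png",b)
for n in("top","scene","wrist"):
  m=cams.camera_model(n);print(n,m)
E
```

```text
pics
{'time': 0.0, 'q': array([ 1.05753422e+00,  5.28464052e-01,  1.43389045e+00, -8.92499527e-06,
        1.18141791e+00, -1.78478521e-01]), 'joint_velocities': array([ 2.56291690e-05,  1.73097867e-04, -6.03681047e-04, -2.36017297e-04,
        1.20272960e-03, -3.14649212e-04]), 'joint_torque': array([ 1.65426968e-04, -4.40042710e+01, -1.76591098e+01,  6.32177596e-02,
        5.82849118e-02, -1.38368659e-04]), 'position': array([0.20494861, 0.58966429, 0.22157672]), 'tool_rot': array([ 1.66609396e-01,  9.86022374e-01, -1.02673644e-03, -3.65603822e-04]), 'ft_force': array([-0.25262727, -0.38285094,  0.01213713]), 'moment': array([-0.02640369, -0.03131769, -0.03164403]), 'grip_force': 0.0, 'grip_width': 0.08686995020060014}
top {'fx': 406.2140464369017, 'fy': 406.2140464369017, 'cx': 285.0134027116736, 'cy': 207.97227541692058, 'R': array([[ 0.0086894 , -0.99902846, -0.04320446],
       [-0.99644028, -0.00502763, -0.08415165],
       [ 0.08385267,  0.04378189, -0.99551588]]), 't': array([0.01217641, 0.5606509 , 0.7705117 ])}
scene {'fx': 473.4494629885472, 'fy': 473.4494629885472, 'cx': 282.7127383639129, 'cy': 207.55775472560268, 'R': array([[ 0.14910169,  0.98881731,  0.00300163],
       [ 0.76227585, -0.11300737, -0.63731065],
       [-0.6298446 ,  0.09731216, -0.77060115]]), 't': array([-0.07750336, -0.3851577 ,  1.18003655])}
wrist {'fx': 295.76977686532257, 'fy': 295.76977686532257, 'cx': 285.7306856625049, 'cy': 203.0328203051172, 'R': array([[ 0.32857605,  0.94447701, -0.00097884],
       [ 0.91617825, -0.318479  ,  0.24328693],
       [ 0.22946718, -0.08083506, -0.96995387]]), 't': array([-0.62402724, -0.02879128,  0.38937548])}
```

View pics/top0.png

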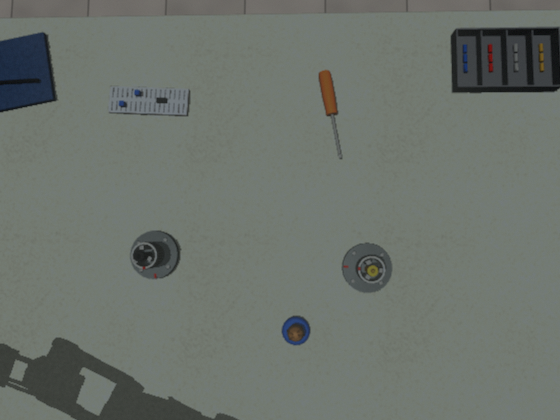

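View pics/scene0.png

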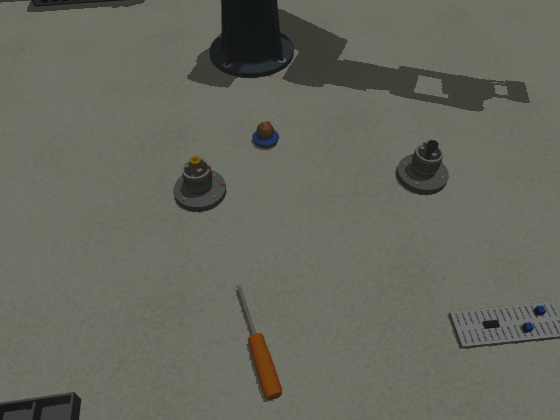

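The brass chuck is on the right in the top view: foot at (367,267), yellow head at (372,270). In the scene view its head is at (195,160) and its foot at (200,190). The black-pin chuck is on the left in the top view, at (155,255).

```bash
cat > h.py <<'E'
import numpy as np,cv2
from rig import get_obs,cams
def ray(m,p):
    d=m["R"].T@np.array([(p[0]-m["cx"])/m["fx"],(p[1]-m["cy"])/m["fy"],1]);return -m["R"].T@m["t"],d/np.linalg.norm(d)
def plane(m,p,z):
    c,d=ray(m,p);return c+d*(z-c[2])/d[2]
def tri(ms,ps):
    A=np.zeros((3,3));b=np.zeros(3);rs=[ray(m,p) for m,p in zip(ms,ps)]
    for c,d in rs:
        P=np.eye(3)-np.outer(d,d);A+=P;b+=P@c
    X=np.linalg.solve(A,b);return X,[np.linalg.norm((np.eye(3)-np.outer(d,d))@(X-c)) for c,d in rs]
def blobs(mask,amin=8):
    n,l,s,c=cv2.connectedComponentsWithStats(mask.astype(np.uint8)*255)
    return [(c[i].round(1),s[i].tolist()) for i in range(1,n) if s[i,4]>=amin]
def hsv(im,lo,hi): return cv2.inRange(cv2.cvtColor(im,cv2.COLOR_BGR2HSV),lo,hi)>0
E
python3 - <<'E'
from h import *
ms=[];ps=[]
for n,bx in(("top",(330,230,410,305)),("scene",(160,140,240,220))):
    im=cv2.imread(f"pics/{n}0.png");m=cams.camera_model(n)
    x0,y0,x1,y1=bx;w=np.zeros(im.shape[:2],bool);w[y0:y1,x0:x1]=1
    y=hsv(im,(18,120,80),(35,255,255))&w
    r=(hsv(im,(0,120,60),(8,255,255))|hsv(im,(172,120,60),(180,255,255)))&w
    print(n,"yel",blobs(y,4),"red",blobs(r,2))
    print("bench",im[y0,x0],"foot px",im[(267,190)[n=="scene"],(347,215)[n=="scene"]])
    c=im[y0:y1,x0:x1];cv2.imwrite(f"pics/{n}c.png",cv2.resize(c,None,fx=7,fy=7,interpolation=cv2.INTER_CUBIC))
    hs=cv2.cvtColor(im,cv2.COLOR_BGR2Lab)
    d=np.linalg.norm(hs.astype(float)-np.median(hs[y0:y1,x0:x1][[0,-1]].reshape(-1,3),0),axis=2)
    for t in(20,30):
        k=((d>t)&w).astype(np.uint8)
        cs=cv2.findContours(k,0,2)[0];cc=max(cs,key=cv2.contourArea);e=cv2.fitEllipse(cc);print(t,e,plane(m,e[0],.018))
    ms.append(m);ps.append(max(blobs(y,4),key=lambda b:b[1][4])[0])
print(tri(ms,ps))
E
```

```text
top yel [(array([372.1, 270.3]), [367, 265, 11, 11, 92])] red [(array([345.5, 266. ]), [344, 266, 4, 1, 4]), (array([358.8, 268.4]), [358, 268, 3, 2, 5])]
bench [114 122 114] foot px [ 62  63 100]
20 ((366.6646728515625, 267.2028503417969), (49.06299591064453, 50.3780403137207), 123.17752075195312) [ 0.44714947 -0.14241276  0.018     ]
30 ((366.600341796875, 267.16943359375), (47.985252380371094, 49.635963439941406), 120.8036880493164) [ 0.44721201 -0.14229009  0.018     ]
scene yel [(array([194.9, 159.3]), [190, 156, 11, 8, 64])] red [(array([208. , 166.5]), [207, 166, 3, 2, 6]), (array([222. , 184.5]), [220, 184, 5, 2, 10])]
bench [ 96 107 107] foot px [71 73 71]
20 ((198.55331420898438, 187.1888885498047), (50.937232971191406, 53.18091583251953), 0.5279417634010315) [ 0.44969706 -0.14565775  0.018     ]
30 ((197.89776611328125, 188.22120666503906), (49.09765625, 51.91625213623047), 3.1340930461883545) [ 0.45207916 -0.14693903  0.018     ]
(array([ 0.44572321, -0.14217765,  0.08504931]), [np.float64(0.000686453134005468), np.float64(0.0006864531340054923)])
```

>>> servo_tool(moves="-0.03 -0.027 0 0 0.087; -0.07 -0.063 0 0 0.087; -0.1 -0.09 0 0 0.087; -0.13 -0.12 0 0 0.087; -0.16 -0.145 0 0 0.087; -0.19 -0.17 0 0 0.087; -0.22 -0.2 0 0 0.087; -0.25 -0.225 0 0 0.087; -0.28 -0.25 0 0 0.087; -0.31 -0.28 0 0 0.087")

```text
time: 0.93
position: [0.406, 0.2246, 0.2225]
tool_rot: [0.167, 0.986, 0.0, 0.0]
ft_force: [0.9, -0.1, 0.1]
grip_width: 0.0869
grip_force: 0.0
```

```bash
python3 - <<'E'
from h import *
from scipy.spatial.transform import Rotation as Rn
o=get_obs();R=Rn.from_quat(o["tool_rot"]).as_matrix()
print(o["time"],o["position"],o["q"],R.round(3).tolist())
for T in ([.447,-.1425,.20],):print(R.T@(np.array(T)-o["position"]))
m=cams.camera_model("top");f=plane(m,(345.5,266),.018);s=plane(m,(358.8,268.4),.063);c=np.array([.4472,-.1424])
for p in(f,s):d=p[:2]-c;print(p,np.linalg.norm(d),np.arctan2(d[1],d[0]))
E
```

```text
0.9333 [0.40598123 0.22457777 0.22254038] [ 2.63642069e-01  3.11627367e-01  1.82338060e+00  7.71186553e-05
  1.00587447e+00 -9.72523874e-01] [[-0.945, 0.328, 0.001], [0.328, 0.945, 0.0], [-0.001, 0.0, -1.0]]
[-0.1593006  -0.33324887  0.02247678]
[ 0.44899686 -0.10180459  0.018     ] 0.04063516145254233 1.5265625785405528
[ 0.44746894 -0.12119374  0.063     ] 0.0212079662152143 1.5581149558809966
```

>>> servo_tool(moves="-0.015 -0.034 0 0 0.087; -0.03 -0.067 0 0 0.087; -0.05 -0.1 0 0 0.087; -0.065 -0.133 0 0 0.087; -0.08 -0.167 0 0 0.087; -0.095 -0.2 0 0 0.087; -0.11 -0.235 0 0 0.087; -0.125 -0.265 0 0 0.087; -0.125 -0.28 0 0 0.087; -0.125 -0.28 0 0 0.087")

```text
time: 1.77
position: [0.4311, -0.0823, 0.2224]
tool_rot: [0.169, 0.986, -0.0, -0.0]
ft_force: [-1.2, 0.0, 0.7]
grip_width: 0.0868
grip_force: 0.0
```

```bash
python3 - <<'E'
from h import *
import pickle
o=get_obs();m=cams.camera_model("wrist");im=cams.camera("wrist");cv2.imwrite("pics/w1.png",im);pickle.dump((o,m),open("w1.pkl","wb"))
print(o["position"],-m["R"].T@m["t"])
for X in([.4472,-.1424,.018],[.4457,-.1422,.085]):
  v=m["R"]@np.array(X)+m["t"];print(m["fx"]*v[0]/v[2]+m["cx"],m["fy"]*v[1]/v[2]+m["cy"])
E
```

```text
[ 0.43105904 -0.08233836  0.22235844] [ 0.36807934 -0.0602218   0.38473498]
245.96129313906297 210.42065605491624
237.42717965763944 225.92832668847655
```

View pics/w1.png

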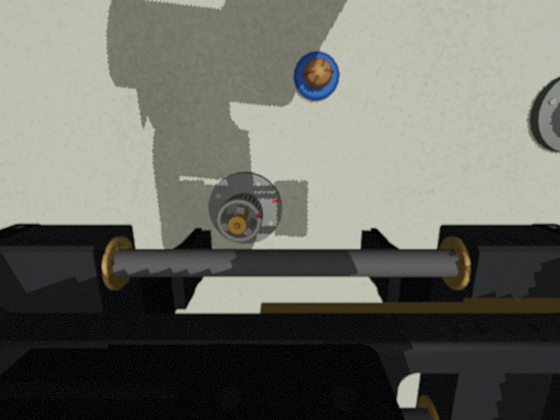

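The wrist view shows the chuck foot at (245,208) and the brass head at (238,225). These are close to the predicted positions; the red marks are at about (276,201) and (258,216). I'll refine the axis next.

```bash
python3 - <<'E'
from h import *
import pickle
o,m=pickle.load(open("w1.pkl","rb"));im=cv2.imread("pics/w1.png")
w=np.zeros(im.shape[:2],bool);w[165:248,200:290]=1
y=hsv(im,(12,110,60),(35,255,255))&w
r=(hsv(im,(0,120,60),(8,255,255))|hsv(im,(172,120,60),(180,255,255)))&w
by=blobs(y,5);br=blobs(r,2);print(by,br)
h=max(by,key=lambda b:b[1][4])[0]
mt,msn=cams.camera_model("top"),cams.camera_model("scene")
print("head",tri([mt,msn,m],[(372.1,270.3),(194.9,159.3),h]), plane(m,h,.085))
c=np.array([.4465,-.1428])
for b in br:
  for z in(.018,.063):
    p=plane(m,b[0],z);d=p[:2]-c;print(z,p,np.linalg.norm(d),np.arctan2(d[1],d[0]))
g=cv2.cvtColor(im,cv2.COLOR_BGR2GRAY)
crop=im[160:250,195:295];cv2.imwrite("pics/w1c.png",cv2.resize(crop,None,fx=6,fy=6,interpolation=cv2.INTER_CUBIC))
# predicted circles overlay
v=cv2.resize(crop,None,fx=6,fy=6,interpolation=cv2.INTER_CUBIC)
for R_,z,col in((.048,.018,(0,255,0)),(.025,.064,(255,0,255))):
  for t in np.linspace(0,6.28,60):
    X=m["R"]@np.array([c[0]+R_*np.cos(t),c[1]+R_*np.sin(t),z])+m["t"]
    u=((m["fx"]*X[0]/X[2]+m["cx"]-195+.5)*6,(m["fy"]*X[1]/X[2]+m["cy"]-160+.5)*6);cv2.circle(v,(int(u[0]),int(u[1])),2,col,-1)
cv2.imwrite("pics/w1o.png",v)
E
```

```text
[(array([238. , 222.9]), [228, 209, 21, 26, 337])] [(array([275.3, 200.4]), [272, 199, 7, 4, 18]), (array([258.1, 215.6]), [256, 214, 5, 4, 17])]
head (array([ 0.44429364, -0.1419963 ,  0.08283244]), [np.float64(0.0013371326213223534), np.float64(0.001270444047040377), np.float64(0.0013566400574410904)]) [ 0.44275594 -0.14037221  0.085     ]
0.018 [ 0.44729605 -0.10228421  0.018     ] 0.040523608143948245 1.5511509135962596
0.063 [ 0.43757581 -0.09712297  0.063     ] 0.04654065330443175 1.7637416360965317
0.018 [ 0.45889492 -0.13013448  0.018     ] 0.017721436414809486 0.7961954803093122
0.063 [ 0.44775145 -0.12155589  0.063     ] 0.0212809387503046 1.5119563490572645
```

View pics/w1o.png

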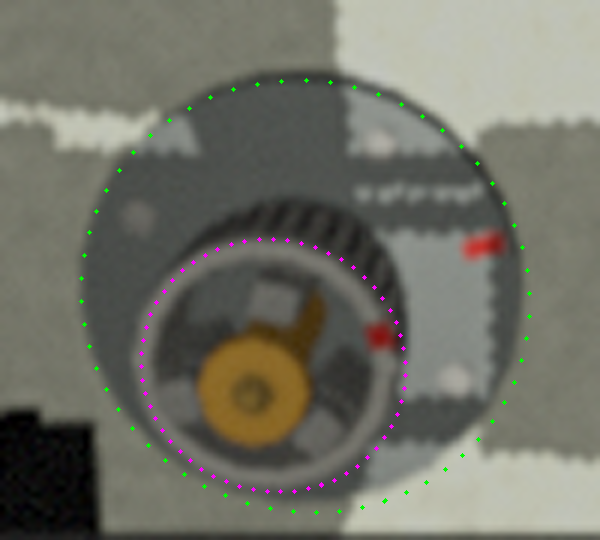

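>>> servo_tool(moves="-0.018 -0.026 0.015 0 0.087; -0.035 -0.052 0.03 0 0.087; -0.035 -0.052 0.06 0 0.087; -0.035 -0.052 0.09 0 0.087; -0.035 -0.052 0.11 0 0.087; -0.035 -0.052 0.12 0 0.087; -0.035 -0.052 0.12 0 0.087; -0.035 -0.052 0.12 0 0.087")

```text
time: 2.48
position: [0.4467, -0.1384, 0.1021]
tool_rot: [0.166, 0.986, 0.001, -0.001]
ft_force: [-0.4, 0.1, 0.2]
grip_width: 0.0871
grip_force: 0.0
```

```bash
python3 - <<'E'
from h import *
from scipy.spatial.transform import Rotation as Rn
o=get_obs();R=Rn.from_quat(o["tool_rot"]).as_matrix()
print(o["position"],o["q"],R.T@(np.array([.4468,-.1432,.029])-o["position"]))
for n in("top","scene"):cv2.imwrite(f"pics/{n}1.png",cams.camera(n))
a=cv2.imread("pics/scene1.png")[60:230,110:290];cv2.imwrite("pics/s1c.png",cv2.resize(a,None,fx=3.3,fy=3.3,interpolation=cv2.INTER_CUBIC))
E
```

```text
[ 0.446669   -0.13840521  0.1021456 ] [-5.40292263e-01  5.25363804e-01  1.92977898e+00  3.60728366e-04
  6.88613524e-01 -1.77797611e+00] [-0.00184431 -0.00453683  0.07313892]
```

View pics/s1c.png

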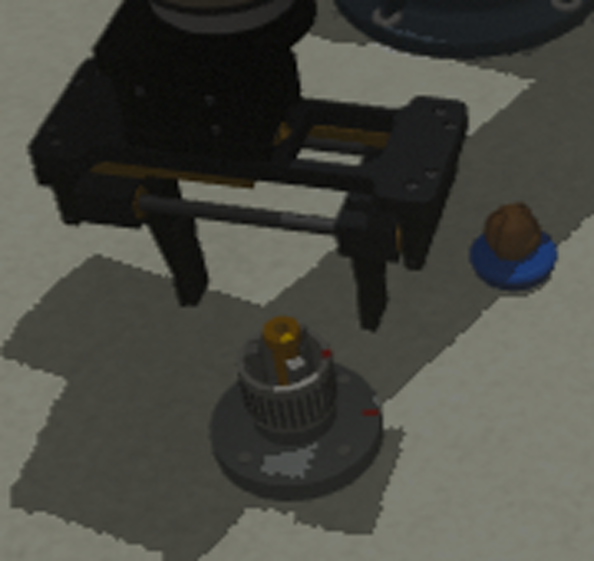

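The gripper hovers squarely over the chuck, with the pin between the fingers. I'll descend with a 4.5 mm correction along tool y, keeping the fingers open.

>>> servo_tool(moves="-0.002 -0.0045 0.01 0 0.087; -0.002 -0.0045 0.03 0 0.087; -0.002 -0.0045 0.05 0 0.087; -0.002 -0.0045 0.065 0 0.087; -0.002 -0.0045 0.072 0 0.087; -0.002 -0.0045 0.073 0 0.087; -0.002 -0.0045 0.073 0 0.087; -0.002 -0.0045 0.073 0 0.087")

```text
time: 3.25
position: [0.448, -0.1451, 0.0302]
tool_rot: [0.167, 0.986, -0.0, 0.001]
ft_force: [0.3, 0.4, 0.4]
grip_width: 0.087
grip_force: 0.0
```

>>> servo_tool(moves="0 0 0 0 0.06; 0 0 0 0 0.055; 0 0 0 0 0.053; 0 0 0 0 0.051; 0 0 0 0 0.049; 0 0 0 0 0.048", grip_force=5)

```text
time: 3.75
position: [0.4475, -0.1448, 0.0297]
tool_rot: [0.167, 0.986, -0.0, 0.0]
ft_force: [-0.3, -0.1, -0.0]
grip_width: 0.0554
grip_force: 0.0
```

>>> servo_tool(moves="0 0 0 0 0.04; 0 0 0 0 0.04; 0 0 0 0 0.04; 0 0 0 0 0.04; 0 0 0 0 0.04; 0 0 0 0 0.04")

```text
time: 4.25
position: [0.4474, -0.1449, 0.0296]
tool_rot: [0.167, 0.986, -0.0, 0.0]
ft_force: [-1.8, -2.2, 1.8]
grip_width: 0.0507
grip_force: 5.0
```

>>> servo_tool(moves="0 0 0 0 0.035; 0 0 0 0 0.035; 0 0 0 0 0.035; 0 0 0 5 0.035; 0 0 0 10 0.035; 0 0 0 10 0.035", grip_force=58)

```text
time: 4.75
position: [0.4474, -0.145, 0.0296]
tool_rot: [0.253, 0.968, -0.0, 0.0]
ft_force: [-3.2, -5.1, 2.7]
grip_width: 0.0492
grip_force: 58.0
```

```bash
python3 - <<'E'
from h import *
o=get_obs();print(o["q"],o["moment"],o["ft_force"],o["position"])
E
```

```text
[-5.51544675e-01  6.75334781e-01  1.96188933e+00 -7.08586375e-04
  5.04199803e-01 -1.61071660e+00] [-0.87372675  0.58316322 -0.35935186] [-3.19137213 -5.12528696  2.74473204] [ 0.4473809  -0.14504095  0.02960587]
```

>>> servo_tool(moves="0 0 0 5 0.035; 0 0 0 10 0.035; 0 0 0 15 0.035; 0 0 0 20 0.035; 0 0 0 25 0.035; 0 0 0 30 0.035; 0 0 0 30 0.035")

```text
time: 5.33
position: [0.447, -0.1454, 0.0296]
tool_rot: [0.494, 0.869, -0.0, -0.0]
ft_force: [-5.0, -7.0, 4.5]
grip_width: 0.0493
grip_force: 58.0
```

```bash
python3 - <<'E'
from h import *
from scipy.spatial.transform import Rotation as Rn
o=get_obs();print(o["q"],o["moment"],o["joint_torque"],o["ft_force"],o["position"])
m=cams.camera_model("wrist");im=cams.camera("wrist");s=cams.camera("scene");cv2.imwrite("pics/w2.png",im);cv2.imwrite("pics/scene2.png",s)
s=cv2.resize(s[140:220,150:250],None,fx=4,fy=4,interpolation=cv2.INTER_CUBIC)
v=np.zeros((420,800,3),np.uint8);v[:320,:400]=s;w=im[120:420,80:480];v[:300,400:]=w;cv2.imwrite("pics/c2.png",v)
E
```

```text
[-0.55226682  0.67528556  1.96208381 -0.00201839  0.50437574 -1.08796271] [-1.21948494  0.78637551 -0.37355546] [ 4.26878348e+00 -3.63471794e+01 -4.87724796e+00  8.87589063e-01
 -4.94888649e-03  7.15044583e-02] [-4.96799993 -7.0200122   4.47996416] [ 0.4470228  -0.14543508  0.02961111]
```

View pics/c2.png

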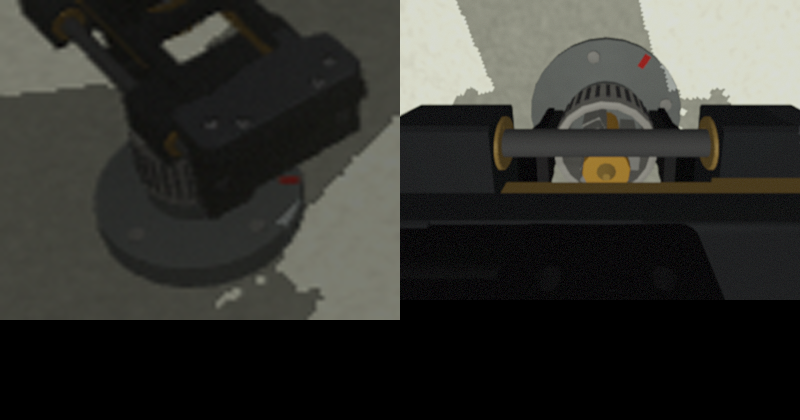

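The sleeve is held squarely and the brass head is centred between the fingers at about (607,172) in the composite; the sleeve's mark is hidden behind the bar. The moment of about 0.37 N m matches the free-turning torque, so I'll keep turning.

>>> servo_tool(moves="0 0 0 4 0.035; 0 0 0 8 0.035; 0 0 0 12 0.035; 0 0 0 15 0.035; 0 0 0 15 0.035; 0 0 0 15 0.035")

```text
time: 5.93
position: [0.4468, -0.1455, 0.0296]
tool_rot: [0.602, 0.799, -0.001, -0.0]
ft_force: [-4.9, -7.1, 3.2]
grip_width: 0.0499
grip_force: 58.0
```

```bash
python3 - <<'E'
from h import *
o=get_obs();print(o["q"],o["moment"],o["joint_torque"][5],o["ft_force"])
E
```

```text
[-0.55257819  0.67529635  1.96228726 -0.00265877  0.50457207 -0.82922399] [-1.26912194  0.86626262  0.07996422] 0.027604945935308933 [-4.94631155 -7.12477701  3.18085512]
```

>>> servo_tool(moves="0 0 0 3 0.035; 0 0 0 6 0.035; 0 0 0 8 0.035; 0 0 0 8 0.035; 0 0 0 8 0.035; 0 0 0 8 0.035")

```text
time: 6.43
position: [0.4466, -0.1456, 0.0296]
tool_rot: [0.655, 0.755, -0.001, -0.0]
ft_force: [-4.5, -7.1, 3.5]
grip_width: 0.0493
grip_force: 58.0
```

```bash
python3 - <<'E'
from h import *
o=get_obs();print(o["q"],o["moment"],o["ft_force"])
E
```

```text
[-0.55247463  0.67523268  1.96237339 -0.00356607  0.50464192 -0.69086887] [-1.32756427  0.89795315  0.38998373] [-4.49995371 -7.08486975  3.53605964]
```

The moment is up about 0.76 N m from free turning, so it is near the stop torque and tight. I'll release, rise and look.

>>> servo_tool(moves="0 0 0 0 0.06; 0 0 0 0 0.087; 0 0 0 0 0.087; 0 0 0 0 0.087; 0 0 0 0 0.087; 0 0 0 0 0.087; 0 0 0 0 0.087; 0 0 0 0 0.087")

```text
time: 7.1
position: [0.4475, -0.1446, 0.0295]
tool_rot: [0.657, 0.754, 0.0, -0.0]
ft_force: [-1.0, -0.6, -0.6]
grip_width: 0.0861
grip_force: 0.0
```

>>> servo_tool(moves="0 0 -0.01 0 0.087; 0 0 -0.03 0 0.087; 0 0 -0.06 0 0.087; 0 0 -0.09 0 0.087; 0 0 -0.12 0 0.087; 0 0 -0.15 0 0.087; 0.04 0 -0.16 0 0.087; 0.08 0 -0.16 0 0.087; 0.08 0 -0.16 0 0.087; 0.08 0 -0.16 0 0.087")

```text
time: 7.93
position: [0.4355, -0.0635, 0.1904]
tool_rot: [0.656, 0.755, 0.0, 0.0]
ft_force: [0.4, 0.1, 0.4]
grip_width: 0.0874
grip_force: 0.0
```

```bash
python3 - <<'E'
from h import *
import pickle
o=get_obs();m=cams.camera_model("wrist");im=cams.camera("wrist");s=cams.camera("scene");t=cams.camera("top")
for n,i in(("w3",im),("scene3",s),("top3",t)):cv2.imwrite(f"pics/{n}.png",i)
pickle.dump((o,m),open("w3.pkl","wb"));print(o["time"],o["position"],o["grip_width"])
v=np.zeros((600,800,3),np.uint8);v[:320,:400]=cv2.resize(s[140:220,150:250],None,fx=4,fy=4,interpolation=2)
v[:320,400:]=cv2.resize(t[225:305,325:425],None,fx=4,fy=4,interpolation=2)
X=m["R"]@np.array([.447,-.1435,.06])+m["t"];u,w=int(m["fx"]*X[0]/X[2]+m["cx"]),int(m["fy"]*X[1]/X[2]+m["cy"]);print(u,w)
v[320:,:373]=cv2.resize(im,(373,280));c=im[max(w-50,0):w+50,max(u-70,0):u+70];v[320:600,400:400+int(c.shape[1]*2.8)]=cv2.resize(c,(int(c.shape[1]*2.8),280),interpolation=2)
cv2.imwrite("pics/c3.png",v)
E
```

```text
7.9333 [ 0.43547418 -0.06351212  0.19044843] 0.08744947305444313
286 269
```

View pics/c3.png

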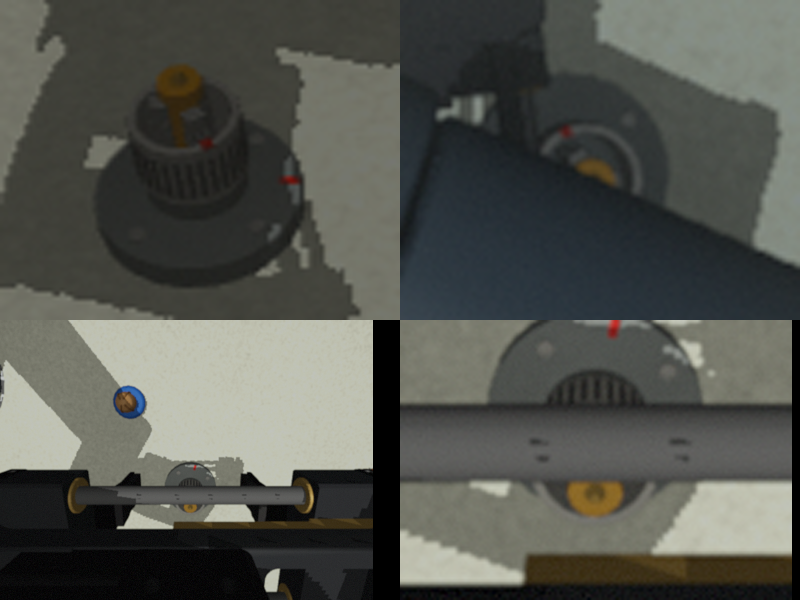

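The sleeve's red mark has moved well clockwise, to (207,143) in the scene crop. The pin stands upright and looks centred. I'll now work out the sleeve angle and the pin offset.

```bash
python3 - <<'E'
from h import *
def an(n,k,bx):
    im=cv2.imread(f"pics/{k}.png");m=cams.camera_model(n);w=np.zeros(im.shape[:2],bool);w[bx[1]:bx[3],bx[0]:bx[2]]=1
    r=(hsv(im,(0,110,50),(8,255,255))|hsv(im,(172,110,50),(180,255,255)))&w
    y=hsv(im,(10,120,60),(35,255,255))&w
    for b in blobs(r,2):
        for z in(.019,.063):print(k,b[0],z,plane(m,b[0],z)[:2].round(4))
    b=max(blobs(y,4),key=lambda b:b[1][4]);print(k,"head",b,plane(m,b[0],.085)[:2].round(4))
    for z,p in((.063,0),(.019,0)):pass
for k in("scene0","scene3"):an("scene",k,(160,140,240,220))
for k in("top0","top3"):an("top",k,(330,230,410,305))
# scene: refit sleeve rim circle centre from rim highlight not needed; foot axis ref:
E
```

```text
scene0 [208.  166.5] 0.019 [ 0.4    -0.1258]
scene0 [208.  166.5] 0.063 [ 0.4442 -0.1228]
scene0 [222.  184.5] 0.019 [ 0.4502 -0.1026]
scene0 [222.  184.5] 0.063 [ 0.491  -0.1012]
scene0 head (array([194.9, 159.5]), [190, 156, 11, 8, 75]) [ 0.446  -0.1429]
scene3 [201.  175.5] 0.019 [ 0.4217 -0.1399]
scene3 [201.  175.5] 0.063 [ 0.4644 -0.136 ]
scene3 [222.  184.5] 0.019 [ 0.4502 -0.1026]
scene3 [222.  184.5] 0.063 [ 0.491  -0.1012]
scene3 head (array([194. , 159.7]), [189, 156, 11, 8, 62]) [ 0.4463 -0.1444]
top0 [345.5 266. ] 0.019 [ 0.4491 -0.1017]
top0 [345.5 266. ] 0.063 [ 0.4515 -0.0971]
top0 [358.8 268.2] 0.019 [ 0.4451 -0.1272]
top0 [358.8 268.2] 0.063 [ 0.4478 -0.1212]
top0 head (array([372.1, 270.3]), [367, 265, 11, 11, 94]) [ 0.4458 -0.1415]
top3 [366.  257.2] 0.019 [ 0.4663 -0.1411]
top3 [366.  257.2] 0.063 [ 0.4679 -0.1344]
top3 head (array([373.7, 267.1]), [369, 265, 9, 6, 32]) [ 0.4514 -0.1443]
```

```bash
python3 -c "
from rig import job
print(job.hand_in())"
```

```text
the job is handed in; nothing more can be done
None
```

I turned the brass-pin chuck's sleeve clockwise by about 1.1 rad to near its stop torque and released it; the last pictures show the pin upright and centred, the arm never went near the black-pin chuck, and the job is handed in at about 8 s.

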